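# Prop the spring flap of the parts bin and load its sleeves into the carrier

### The job

The flap of the grey parts bin springs shut by itself: press its lever down with the square aluminium block and leave the block standing on the foot plate so that it alone keeps the flap open. Then take every worn sleeve out of the bin and stand them upright side by side in the carrier, and lay the steel bar across the carrier's two end stands, resting in both notches. When the bin is empty, take the block away so that the flap closes, leave the block standing upright on the bench top, and do not disturb the grease pot or the roll of tape.

Things in the scene. Friction and masses are not known exactly. Their poses are not given: they have to be found in the camera images.
- bin: Grey sheet-metal parts bin, fixed to the bench. Origin at bench height; local x runs along the flap's hinge, z up. Inner space x -100 to +100, y -76 to +73 mm, walls 4 mm thick and 96 mm high (90 on the hinge side). Its flap (204 x 158 mm steel sheet) is hinged on a shaft along x at y = -80, z = 102 mm, opens up and over to -y. Under the lever lies a 4 mm foot plate: x -250 to -100, y -190 to -60 mm.
- bin_floor (a point): Point on the bin's inner floor, 6 mm above the bench, at bin (0, 10) mm. The sleeves stand near bin x = -45 or +45, y = -20 or +40 mm: 38 mm of room between two of different x, only 8 mm between two of different y, so grasp with the fingers closing along the bin's x.
- flap_plate (a joint): Angle of the bin's flap in rad: 0 closed (flat on the bin), about 1.5 to 1.75 when the block holds the lever down, 1.95 at most. A damped spring and the flap's weight close it (0.15 to 0.25 N m); it shuts in about a second when let go.
- lever_tip (a point): Centre of the free-turning roller (12 mm thick, 44 mm long along bin x) on the end of the flap's lever. Lever: 85 mm long, on the hinge shaft at bin x = -200 mm; flap closed, it points to -y and 34 degrees up (roller at bin (-200, -150, 150) mm); it goes down as the flap opens (push 2 to 6 N). Pressed right down, the roller is some 30 mm above the bench and pushes towards -y with about 2 N.
- prop_seat (a point): Place for the block: top of the foot plate (4 mm above the bench) under the lever, bin (-200, -148) mm. The block, sides parallel to the bin's, lowered straight down here pushes the roller down and ends with the roller leaning on its +y side; a stop rail (18 mm high, along x, face at bin y = -182 mm) is 11 mm off its -y side. Grip it with the fingers closing along the bin's x, clear of both.
- block: Plain square aluminium block, 46 x 46 mm and 100 mm tall, standing upright, 0.5 to 0.75 kg, with two small dark holes in two opposite sides. Origin at the centre of its underside, z up, x and y square to its sides. The tool for propping the flap.
- sleeve_1: worn brown-grey steel sleeve (tube), outer diameter 52 mm, bore about 28 mm, 85 mm tall, 0.5 to 0.85 kg, at first standing upright on the bin's floor; grasp across its outside from above. Origin at the centre of its underside, z up along its axis. Absent (None) in some starts.
- sleeve_2: worn brown-grey steel sleeve (tube), outer diameter 52 mm, bore about 28 mm, 85 mm tall, 0.5 to 0.85 kg, at first standing upright on the bin's floor; grasp across its outside from above. Origin at the centre of its underside, z up along its axis. Absent (None) in some starts.
- sleeve_3: worn brown-grey steel sleeve (tube), outer diameter 52 mm, bore about 28 mm, 85 mm tall, 0.5 to 0.85 kg, at first standing upright on the bin's floor; grasp across its outside from above. Origin at the centre of its underside, z up along its axis. Absent (None) in some starts.
- sleeve_4: worn brown-grey steel sleeve (tube), outer diameter 52 mm, bore about 28 mm, 85 mm tall, 0.5 to 0.85 kg, at first standing upright on the bin's floor; grasp across its outside from above. Origin at the centre of its underside, z up along its axis. Absent (None) in some starts.
- carrier: Grey carrier fixed to the bench. Origin at bench height under its centre; local y runs along the row of sleeves. Base plate 84 x 260 mm; two low rails along y (inner faces at x = -33 and +33 mm, tops 24 mm high) keep the sleeves in line; end stands at y = -113 and +113 mm, 14 mm thick, 66 mm wide, each with a notch on top 32 mm wide, floor 109 and cheeks 125 mm above the bench.
- carrier_floor (a point): Centre of the carrier's floor, 6 mm above the bench. There are 212 mm between the end stands: room for three sleeves in a row, at carrier y = -62, 0 and +62 mm.
- saddle_a (a point): Middle of the notch floor of the end stand at the carrier's +y end, 109 mm above the bench.
- saddle_b (a point): The same for the end stand at the carrier's -y end.
- bar: Straight plain steel bar, 270 mm long, 22 mm wide, 18 mm thick, 0.35 to 0.55 kg, lying flat on the bench. Origin at the middle of its underside, y along its length, z up. It goes across the two end stands above the sleeves, parallel to the carrier's y.
- grease_pot: Bystander: pale grease pot with a green lid, 63 mm across, 54 mm tall. Origin under its centre.
- tape_roll: Bystander: yellow roll of tape lying flat, 84 mm across, 19 mm tall. Origin under its centre.

How it is judged:
By the outcome, as a careful person would: the job done as asked, in the order asked, and still so for the second after the job is handed in, with the robot touching nothing.
Of sleeve_1, sleeve_2, sleeve_3, sleeve_4 only 2 to 3 are there at a start; the rules pass over those that are not, and their reading is None.
At some moment in a run one of bar may be knocked a few centimetres aside while the robot is not near it.
It also fails if it takes over 210 s, if anything falls off the work surface, if the arm or the gripper's body presses on something with over 40 N, if the wrist force passes 120 N, or if a joint passes its speed limit or range.

### The arm

A 7-joint arm with a two-finger parallel gripper is mounted at the origin on a cart in front of the work surface, level with it; the furniture and walls round the work are solid. World frame = base frame: x ahead of the robot, y to its left, z up, the work surface at z = 0. Lengths are in m, angles in degrees, forces in N, time in s.
With the tool pointing down it reaches from about 0.4 to 0.875 m from the base axis. Payload 6.5 kg.
Tool frame: the origin (TCP) lies at the very end of the fingers, on their centre line; the grasp point (between the pads) lies 19 mm behind it; z points along the fingers, x is the direction in which the jaws open and shut, and the axes are right-handed (so a half turn about z gives the same grasp; the last joint's range is limited). The gripper opens to 85 mm and grips with 20 to 120 N. Pads are 22 mm wide; open, the fingers measure 114 mm over their backs; the gripper's body (76 mm by 85 mm) begins 54 mm behind the grasp point. The pads swing forward as they close: fully open they stand 13 mm farther back than shut.
Start: joints at [60.665, 30.733, -0.252, 88.115, 0.149, 61.152, -4.079], TCP at [0.28, -0.586, 0.231] pointing down, gripper open.
Joint ranges: [-154.64, 154.64], [-21.42, 123.67], [-72.66, 72.17], [13.99, 137.28], [-74.86, 254.86], [10.95, 109.41], [-158.01, 158.01]. Speed limits (degrees/s): [136.94, 136.94, 180, 180, 180, 180, 180].

### API

Orientations are given as a 3x3 rotation matrix whose columns are the frame's x, y, z axes.
In Python, from plant import arm, imaging, nets gives the robot as it stands. The module is installed in compiled form; this text tells all that it offers.
- The arm moves only by the tool apply_moves, never from a script. Its argument "rows" is text: rows parted by semicolons, each of 4 numbers parted by spaces: the shift along the world's x, y, z in mm, then the turn about the world's z in degrees. A call has 1 to 12 rows; each row shifts and turns the pose as measured when the row begins; what a row does not reach is not made up. A row lasts 1/10 s, in which the tool goes at most 50 mm and 8.59 degrees, less where a joint would pass 70% of its speed; a pose out of reach is approached as far as the arm can. A call with a gripper value outside its range is refused whole. "hand" is the finger opening in mm, from 0 to 85.4, set as the call begins (left out, the last holds). The fingers move at their own pace and stop on an object; "squeeze" is the grip in N (left out, the last holds). Time passes only in rows, so rows that do not move let the fingers close. It gives the time, the measured TCP pose, the force and the opening at its end, in the units of the state.
- arm.sense(): the state, without advancing time (a new reading comes with each control period).
- imaging.grab_frame(name): name is "scene" or "top"; returns (picture, depth): 480x640x3 uint8, red, green, blue; 480x640 float32, m along the optical axis (not along the pixel's ray), 0 where there is no reading.
- imaging.camera_info(name): a dict with "fx", "fy", "cx", "cy" (pixels), "k1" (the pictures are not rectified: a ray, as slopes to the right and down, at radius r is drawn at 1 + k1 r^2 times it, then the intrinsics apply), "eye" and "attitude" of the camera in the world. Camera axes: x right, y up, looking along -z (the intrinsics and any distortion apply to the point x, -y, -z); pixel columns grow to the right and rows downward; lengths in m; the calibration is good to about 2 mm. A picture is of the moment at which its call begins. camera_info takes no time and is no camera call.
- arm.sign_off(): hands the job in, once; it reports no verdict.
Trained networks look in the newest picture that a camera, given by its name, has taken for a name from the list of things; names that differ only in an ending like _2 or _b are one class to them, and where a whole thing is asked for, a point or a joint stands for the part that bears it (a point fixed in the world has none). Each returns a list of dicts, best first, with "confidence" (0 to 1); they miss things now and then, are a little off and sometimes report something else, mostly with a low value. They report only what shows in the picture. A call takes as long as a camera call.
- nets.search_frame(camera, label): "box" ([centre column, centre row, width, height] in pixels, round what is visible of it).
- nets.trace(camera, label): "mask" (480x640 bool, what is visible of it) and "box" ([centre column, centre row, width, height] in pixels, round what is visible of it).
- nets.tip_of(camera, label): "position" ([column, row] in pixels: a listed point, or the origin of a listed thing).
The state is a dict: "time_s": time; "q": joint angles; "dq": joint speeds; "effort": joint torques, N m; "tool_pos": TCP position; "tcp_rot": TCP orientation; "force": force on the tool from outside, world axes, zero at the start; "ft_torque": the same for the moment, N m; "gripper_width": opening from 0.0 (shut) to 1.0 (fully open).
Only numpy, scipy, OpenCV 4.12 (cv2) and the standard library are available. Lean on these libraries where they do the work, as an engineer would, in place of code of your own. Each camera call takes 0.05 s, during which the arm holds its last target. There are 200 camera calls.

## Working session

There is one attempt and no reset: what is moved stays moved. The work goes in short steps, Python scripts to look and compute and a tool call to move; the robot and the scene stay as the last step left them, time stands still between calls to the robot, and variables do not carry over. Pictures are saved under pics/ and viewed, about 12 in all and at most 16, crops included, and the job is handed in when it is done.

Besides the shell and the picture viewer there is one more tool, called after "Call:" as name(argument=value, ...), one argument or row to a line, values as JSON. apply_moves: Moves the arm, as the interface text tells. Its arguments: {"type":"object","properties":{"rows":{"type":"string"},"hand":{"type":"number"},"squeeze":{"type":"number"}},"required":["rows"]}

```bash
mkdir -p pics
cat > h.py <<'E'
import numpy as np, cv2, json
from plant import arm, imaging, nets
def cam(n):
    c=imaging.camera_info(n); return c
def ray(c,uv):
    uv=np.atleast_2d(np.asarray(uv,float)); K=np.array([[c['fx'],0,c['cx']],[0,c['fy'],c['cy']],[0,0,1]])
    p=cv2.undistortPoints(uv.reshape(-1,1,2),K,np.array([c['k1'],0,0,0.])).reshape(-1,2)
    d=np.c_[p[:,0],-p[:,1],-np.ones(len(p))]
    return d@np.array(c['attitude']).T
def at_z(c,uv,z):
    r=ray(c,uv); e=np.array(c['eye']); t=(z-e[2])/r[:,2]; return e+r*t[:,None]
def cloud(c,d,mask=None):
    m=d>0
    if mask is not None: m&=mask
    v,u=np.nonzero(m); r=ray(c,np.c_[u,v]); return np.array(c['eye'])+r*d[v,u][:,None], np.c_[u,v]
def proj(c,P):
    P=np.atleast_2d(P)-np.array(c['eye']); q=P@np.array(c['attitude']); x=q[:,0]/-q[:,2]; y=-q[:,1]/-q[:,2]; r2=x*x+y*y; f=1+c['k1']*r2
    return np.c_[c['fx']*x*f+c['cx'],c['fy']*y*f+c['cy']]
def save(n,p): cv2.imwrite('pics/'+n+'.png',cv2.cvtColor(p,cv2.COLOR_RGB2BGR))
E
cat > s1.py <<'E'
from h import *
s=arm.sense(); print(s['time_s'],s['tool_pos'],s['tcp_rot'],s['gripper_width'],s['force'])
for n in ['top','scene']:
    c=cam(n); print(n,{k:np.round(v,4).tolist() for k,v in c.items() if k!='name' and not isinstance(v,str)})
    p,d=imaging.grab_frame(n); save(n+'1',p); np.savez(n+'1',p=p,d=d)
    for l in ['bin','block','bar','carrier','grease_pot','tape_roll','flap_plate','lever_tip']:
        R=nets.trace(n,l)
        for r in R[:2]:
            if r['confidence']<.3: continue
            P,_=cloud(c,d,r['mask']); 
            if len(P)==0: continue
            zt=np.percentile(P[:,2],95); T=P[abs(P[:,2]-zt)<.006]
            rr=cv2.minAreaRect((T[:,:2]*1000).astype(np.float32))
            print(l,round(r['confidence'],2),np.round(r['box']).tolist(),'z95',round(zt,3),'med',np.round(np.median(T,0),3),'rect',np.round(rr[0]),np.round(rr[1]),round(rr[2],1))
    for l in ['bin','carrier','carrier_floor','saddle_a','lever_tip','prop_seat']:
        R=nets.tip_of(n,l)
        print(l,[(round(r['confidence'],2),np.round(r['position']).tolist()) for r in R[:3]])
E
python3 s1.py
```

```text
0.0 [ 0.27996353 -0.58591225  0.23040733] [[ 4.31238845e-01 -9.02237369e-01 -8.88245222e-04]
 [-9.02236097e-01 -4.31239735e-01  1.52171817e-03]
 [-1.75599763e-03  1.45182916e-04 -9.99998448e-01]] 1.005983478603942 [-0.60244517 -0.15750048 -0.19783801]
top {'fx': 593.2437, 'fy': 593.2437, 'cx': 325.4581, 'cy': 242.556, 'k1': -0.0846, 'eye': [0.4632, 0.0686, 1.6661], 'attitude': [[0.0105, 0.9976, -0.069], [-0.9999, 0.0112, 0.0092], [0.0099, 0.0689, 0.9976]]}
bin 0.83 [248.0, 269.0, 160.0, 104.0] z95 0.113 med [0.498 0.314 0.109] rect [465. 301.] [327. 172.] 42.0
block 0.6 [345.0, 300.0, 24.0, 23.0] z95 0.106 med [ 0.421 -0.001  0.103] rect [422.  -2.] [44. 44.] 20.5
bar 0.97 [308.0, 212.0, 31.0, 94.0] z95 0.025 med [0.67  0.103 0.021] rect [671. 104.] [268.  21.] 13.2
carrier 0.93 [415.0, 264.0, 95.0, 65.0] z95 0.114 med [ 0.482 -0.267  0.111] rect [ 508. -185.] [239.  60.] 61.1
grease_pot 0.67 [253.0, 202.0, 25.0, 26.0] z95 0.06 med [0.693 0.259 0.057] rect [693. 256.] [57. 61.] 0.6
tape_roll 0.95 [432.0, 186.0, 29.0, 31.0] z95 0.025 med [ 0.738 -0.236  0.022] rect [ 738. -239.] [74. 
[... 1213 characters left out ...]
_roll 0.66 [206.0, 208.0, 29.0, 19.0] z95 0.023 med [ 0.743 -0.232  0.02 ] rect [ 742. -237.] [82. 81.] 8.4
flap_plate 0.57 [399.0, 269.0, 95.0, 144.0] z95 0.114 med [0.475 0.24  0.11 ] rect [471. 302.] [322. 171.] 42.8
flap_plate 0.44 [287.0, 180.0, 33.0, 96.0] z95 0.116 med [ 0.54  -0.1    0.113] rect [ 515. -182.] [240.  66.] 62.4
lever_tip 0.9 [398.0, 270.0, 92.0, 139.0] z95 0.112 med [0.521 0.348 0.107] rect [473. 310.] [321. 174.] 40.9
bin [(0.82, [398.0, 318.0]), (0.48, [288.0, 282.0])]
carrier [(0.83, [289.0, 191.0])]
carrier_floor []
saddle_a [(0.83, [283.0, 190.0]), (0.62, [280.0, 141.0])]
lever_tip [(0.81, [366.0, 206.0]), (0.69, [402.0, 322.0])]
prop_seat [(0.94, [365.0, 244.0])]
```

Run:
```python
import cv2
a=cv2.imread('pics/top1.png')[160:360,150:490]; cv2.imwrite('pics/a.png',cv2.resize(a,(800,471),interpolation=cv2.INTER_CUBIC))
b=cv2.imread('pics/scene1.png')[110:410,180:480]; cv2.imwrite('pics/b.png',cv2.resize(b,(600,600),interpolation=cv2.INTER_CUBIC))
```

```text
(no output)
```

View pics/a.png

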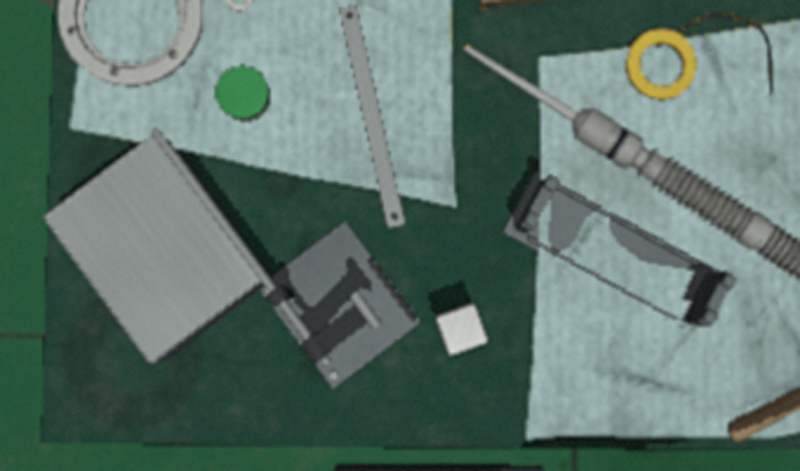

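View pics/b.png

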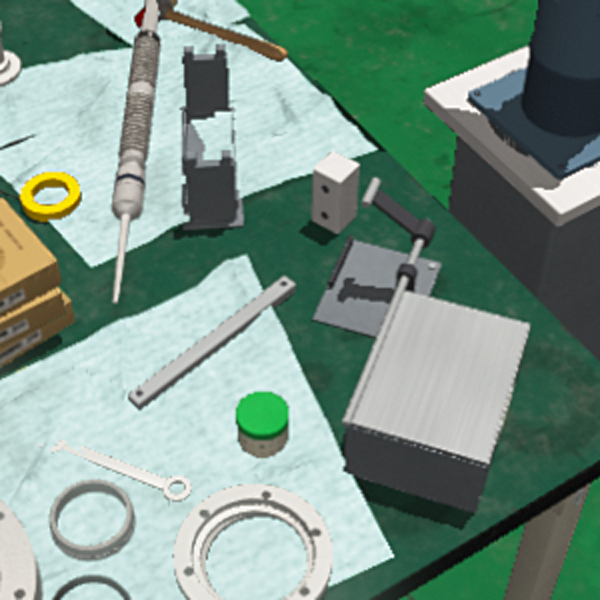

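The top view shows the bin at upper left of the crop with its flap closed. The foot plate is near crop (345,305), the block at (460,330), the carrier from (525,210) to (710,300), the bar around (372,115), the pot at (242,92) and the tape at (662,63). Next I fit exact poses.

```bash
cat > s2.py <<'E'
from h import *
for n in ['top','scene']:
    f=np.load(n+'1.npz'); p,d=f['p'],f['d']; c=cam(n)
    P=np.full((480,640,3),np.nan); X,uv=cloud(c,d); P[uv[:,1],uv[:,0]]=X
    def reg(x0,x1,y0,y1,z0,z1): return (P[...,0]>x0)&(P[...,0]<x1)&(P[...,1]>y0)&(P[...,1]<y1)&(P[...,2]>z0)&(P[...,2]<z1)
    def rect(m,tag,k=0):
        m=m.astype(np.uint8)
        if k: m=cv2.morphologyEx(m,cv2.MORPH_OPEN,np.ones((k,k)))
        N,L,st,_=cv2.connectedComponentsWithStats(m)
        if k: m=(L==1+np.argmax(st[1:,4]))
        T=P[m>0]; r=cv2.minAreaRect((T[:,:2]*1000).astype(np.float32)); b=cv2.boxPoints(r)
        print(n,tag,'n',len(T),'c',np.round(r[0],1),np.round(r[1],1),'ang',round(r[2],1),'z',np.round(np.median(T[:,2]),4),'corners',np.round(b).tolist())
    rect(reg(.25,.75,.12,.55,.09,.13),'flap',13)
    hsv=cv2.cvtColor(p,cv2.COLOR_RGB2HSV)
    g=(hsv[...,1]<50)
    rect(g&reg(.3,.62,.02,.26,-.01,.012),'foot',7)
    rect(reg(.38,.47,-.06,.05,.09,.112),'block',5)
    rect(reg(.38,.65,-.32,-.05,.112,.135),'cheeks')
    rect(reg(.38,.65,-.32,-.05,.1,.135),'stands')
    rect(reg(.5,.65,-.15,-.05,.1,.135),'standA'); rect(reg(.38,.5,-.32,-.2,.1,.135),'standB')
    rect(reg(.3,.48,.03,.2,.13,.17),'roller')
    R=nets.trace(n,'bar'); rect(R[0]['mask']&reg(.5,.8,-.1,.3,.008,.035),'bar',3)
E
python3 s2.py
```

```text
top flap n 4239 c [511.2 345.9] [210.1 166.5] ang 37.8 z 0.1031 corners [[377.0, 347.0], [479.0, 216.0], [645.0, 344.0], [543.0, 476.0]]
top foot n 654 c [488.7 147.5] [95.3 78.1] ang 9.2 z 0.0046 corners [[435.0, 178.0], [448.0, 101.0], [542.0, 117.0], [529.0, 194.0]]
top block n 269 c [421.5  -1.2] [46.2 45.1] ang 18.7 z 0.1006 corners [[392.0, 13.0], [407.0, -30.0], [451.0, -15.0], [436.0, 28.0]]
top cheeks n 161 c [ 510.9 -186.7] [239.4  59.6] ang 61.8 z 0.1224 corners [[428.0, -278.0], [480.0, -306.0], [594.0, -95.0], [541.0, -67.0]]
top stands n 306 c [ 511.4 -187. ] [240.1  66.7] ang 61.7 z 0.1127 corners [[425.0, -277.0], [484.0, -308.0], [598.0, -97.0], [539.0, -65.0]]
top standA n 143 c [564.9 -87.5] [14.5 66.6] ang 62.3 z 0.113 corners [[532.0, -78.0], [591.0, -109.0], [598.0, -97.0], [539.0, -66.0]]
top standB n 163 c [ 458.  -285.1] [15.8 65.8] ang 62.6 z 0.112 corners [[425.0, -277.0], [484.0, -307.0], [491.0, -293.0], [432.0, -263.0]]
top roller n 195 c [433.9 122. ] [43.2 54.7] ang 27.1 z 0.1464 corners [[402.0, 137.0], [427.0, 88.0], [466.0, 108.0], [441.0, 156.0]]
t
[... 683 characters left out ...]
0]]
scene stands n 365 c [ 514.1 -183.4] [249.8  65.7] ang 62.3 z 0.1106 corners [[427.0, -279.0], [485.0, -309.0], [601.0, -88.0], [543.0, -58.0]]
scene standA n 199 c [566.8 -83.2] [20.6 65.7] ang 65.2 z 0.1103 corners [[533.0, -79.0], [592.0, -106.0], [601.0, -88.0], [541.0, -60.0]]
scene standB n 166 c [ 461.3 -282.2] [23. 65.] ang 64.9 z 0.1111 corners [[427.0, -279.0], [486.0, -306.0], [496.0, -286.0], [437.0, -258.0]]
scene roller n 184 c [433.  120.9] [50.  45.3] ang 41.9 z 0.1462 corners [[399.0, 121.0], [430.0, 87.0], [467.0, 121.0], [436.0, 154.0]]
scene bar n 866 c [669.7 107. ] [268.8  28.2] ang 13.5 z 0.0181 corners [[536.0, 89.0], [542.0, 62.0], [804.0, 125.0], [797.0, 152.0]]
```

Call:
apply_moves(
  rows="12 48 0 7;12 48 0 7;12 48 0 7;12 48 0 7;12 48 0 7;12 48 0 7;12 48 0 7;12 48 0 7;12 48 0 7;12 48 0 7;12 48 0 7;10 48 0 7",
  hand=80,
  squeeze=70,
)

```text
time_s: 2.8
tool_pos: [0.4188, -0.0075, 0.2337]
tcp_rot: [[0.926, 0.377, 0.015], [0.377, -0.926, -0.006], [0.012, 0.011, -1.0]]
force: [1.3, -0.4, 0.5]
gripper_width: 0.935
```

Call:
apply_moves(
  rows="3 8 -35 -1.7;0 0 -45 0;0 0 -45 0;0 0 -35 0;0 0 -17 0;0 0 0 0;0 0 0 0",
)

```text
time_s: 3.5
tool_pos: [0.4272, 0.0104, 0.0547]
tcp_rot: [[0.931, 0.364, 0.028], [0.364, -0.931, -0.002], [0.025, 0.012, -1.0]]
force: [-0.0, 0.1, 0.1]
gripper_width: 0.935
```

Call:
apply_moves(
  rows="0 0 0 0;0 0 0 0;0 0 0 0;0 0 0 0;0 0 0 0;0 0 0 0;0 0 0 0",
  hand=20,
)

```text
time_s: 4.2
tool_pos: [0.4284, 0.009, 0.0582]
tcp_rot: [[0.932, 0.361, 0.032], [0.362, -0.932, -0.003], [0.029, 0.015, -0.999]]
force: [-0.7, 0.5, -5.2]
gripper_width: 0.528
```

Call:
apply_moves(
  rows="0 0 30 0;0 0 45 0;0 0 45 0;0 0 40 0;0 0 25 0;0 0 0 0;3 25 0 6;3 25 0 6;3 25 0 4;0 15 0 0;0 0 0 0;0 0 0 0",
)

```text
time_s: 5.4
tool_pos: [0.4286, 0.1002, 0.2399]
tcp_rot: [[0.789, 0.614, 0.016], [0.614, -0.789, 0.002], [0.014, 0.008, -1.0]]
force: [0.1, 0.2, -5.1]
gripper_width: 0.532
```

```bash
cat > s3.py <<'E'
from h import *
s=arm.sense(); print(s['time_s'],s['tool_pos'],s['tcp_rot'],s['gripper_width'],s['force'])
for n in ['scene','top']:
    c=cam(n); p,d=imaging.grab_frame(n); save(n+'3',p)
    for r in nets.trace(n,'block')[:2]:
        P,_=cloud(c,d,r['mask']); print(n,r['confidence'],r['box'],np.percentile(P,[2,50,98],axis=0).round(3).tolist())
        lo=s['tool_pos'][2]-.055
        for z0,z1 in [(lo,lo+.055),(lo+.055,lo+.1)]:
            T=P[(P[:,2]>z0)&(P[:,2]<z1)]; rr=cv2.minAreaRect((T[:,:2]*1000).astype(np.float32)) if len(T)>5 else None; print(len(T),rr)
i=cv2.imread('pics/scene3.png')[80:380,200:500]; cv2.imwrite('pics/c.png',cv2.resize(i,(600,600)))
E
python3 s3.py
```

```text
5.4 [0.42855125 0.10017045 0.23985542] [[ 0.78929966  0.61379908  0.016023  ]
 [ 0.61384512 -0.7894227   0.00244518]
 [ 0.01414977  0.00790566 -0.99986863]] 0.5323454329645343 [ 0.10886632  0.15948706 -5.12028991]
scene 0.82 [366.1, 182.4, 23.0, 40.9] [[0.406, 0.089, 0.185], [0.446, 0.108, 0.227], [0.465, 0.127, 0.284]]
350 ((436.52056884765625, 97.87580871582031), (49.48625564575195, 45.92300033569336), 40.41828918457031)
184 ((437.1050720214844, 110.43940734863281), (36.17061233520508, 61.04777145385742), 79.59934997558594)
scene 0.46 [286.8, 178.1, 25.7, 88.3] [[0.437, -0.295, 0.003], [0.522, -0.182, 0.042], [0.595, -0.065, 0.124]]
0 None
0 None
```

View pics/c.png

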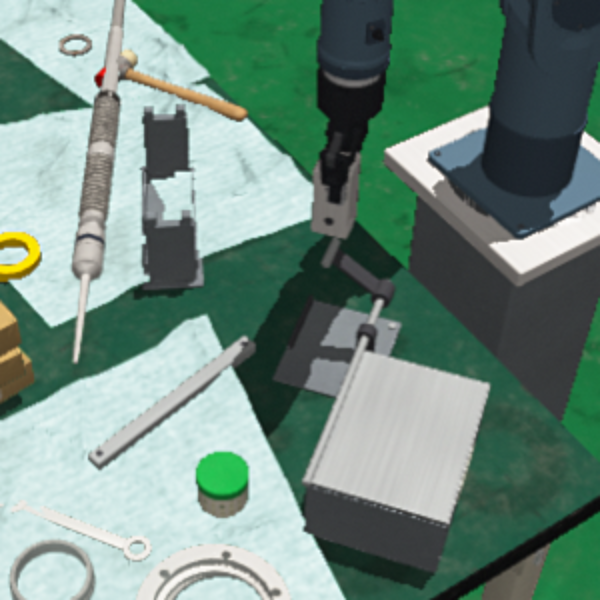

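Run:
```python
from h import *
t,s=cam('top'),cam('scene')
print(at_z(t,[304,290],.15),at_z(s,[366,206],.15),at_z(t,[308,289],.004),at_z(s,[365,244],.004))
R=np.array([[.792,-.610],[.610,.792]]);o=np.array([509,348.8])
for b,z in [((-200,-150),150),((-200,-148),4),((-250,-190),4),((-100,-190),4)]:
    w=o+R@np.array(b); print(b,w,proj(t,np.r_[w,z]/1000),proj(s,np.r_[w,z]/1000))
```

```text
[[0.44619241 0.1080421  0.15      ]] [[0.44152815 0.10754603 0.15      ]] [[0.44746808 0.10070241 0.004     ]] [[0.43464008 0.10539915 0.004     ]]
(-200, -150) [442.1 108. ] [[303.99639508 291.60938611]] [[365.91539232 206.19558293]]
(-200, -148) [440.88  109.584] [[304.79201973 291.32810142]] [[363.96423024 245.93489048]]
(-250, -190) [426.9   45.82] [[327.56231395 296.58662623]] [[354.7647701  229.04213238]]
(-100, -190) [545.7  137.32] [[295.37390319 253.74462848]] [[336.36143515 269.14189784]]
```

Call:
apply_moves(
  rows="9 14 0 0;0 0 0 0;0 0 0 0",
)

```text
time_s: 5.9
tool_pos: [0.4388, 0.1112, 0.2406]
tcp_rot: [[0.793, 0.608, 0.018], [0.609, -0.793, 0.001], [0.014, 0.01, -1.0]]
force: [-0.6, -0.3, -5.1]
gripper_width: 0.529
```

Call:
apply_moves(
  rows="-1 2.5 -20 0;0 0 -20 0;0 0 -20 0;0 0 -20 0;0 0 -20 0;0 0 0 0",
)

```text
time_s: 6.5
tool_pos: [0.4418, 0.1092, 0.1406]
tcp_rot: [[0.798, 0.602, 0.028], [0.603, -0.798, -0.002], [0.021, 0.018, -1.0]]
force: [1.5, -4.0, -4.7]
gripper_width: 0.533
```

Call:
apply_moves(
  rows="-4 5 -12 0;-1 1 -12 0;-1 1 -12 0;0 0 0 0",
)

```text
time_s: 6.9
tool_pos: [0.4396, 0.1135, 0.1061]
tcp_rot: [[0.8, 0.599, 0.034], [0.599, -0.8, -0.004], [0.025, 0.024, -0.999]]
force: [-1.2, -0.4, -1.0]
gripper_width: 0.532
```

Call:
apply_moves(
  rows="-1 0 -12 0;-2 0.5 -12 0;-1 0 -10 0;0 0 0 0",
)

```text
time_s: 7.3
tool_pos: [0.436, 0.1134, 0.0696]
tcp_rot: [[0.801, 0.598, 0.035], [0.598, -0.801, -0.004], [0.025, 0.024, -0.999]]
force: [1.3, -2.0, -5.3]
gripper_width: 0.528
```

Call:
apply_moves(
  rows="0.5 0 -4 0;0 0 -3 0;0 0 -2 0;0 0 0 0",
)

```text
time_s: 7.7
tool_pos: [0.4368, 0.1136, 0.0617]
tcp_rot: [[0.801, 0.598, 0.035], [0.599, -0.801, -0.007], [0.024, 0.026, -0.999]]
force: [1.4, -1.8, -6.5]
gripper_width: 0.53
```

```bash
cat > s4.py <<'E'
from h import *
import sys
tag=sys.argv[1]; u0,u1,v0,v1=map(int,sys.argv[3:7]); n=sys.argv[2]
s=arm.sense(); print(s['time_s'],s['tool_pos'],s['force'],s['gripper_width'])
p,d=imaging.grab_frame(n); k=min(800/(u1-u0),600/(v1-v0)); np.savez(tag,p=p,d=d)
save(tag,cv2.resize(p[v0:v1,u0:u1],None,fx=k,fy=k,interpolation=cv2.INTER_CUBIC))
E
python3 s4.py prop1 scene 280 460 140 320
```

```text
7.7 [0.43678644 0.11362003 0.06166813] [ 1.3804124  -1.76765608 -6.51473529] 0.5302267373828818
```

View pics/prop1.png

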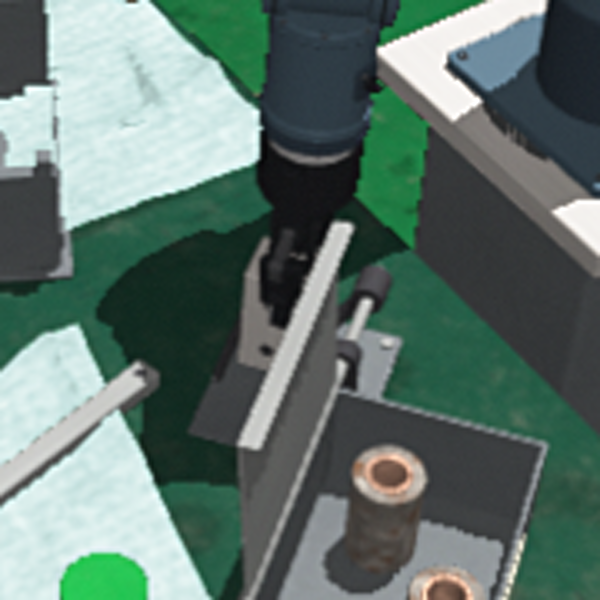

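The flap is open and upright, with two sleeves visible. The block isn't carrying its weight on the plate yet, so I lower it until it touches.

Call:
apply_moves(
  rows="0 0 -2 0;0 0 -1.5 0;0 0 0 0",
)

```text
time_s: 8.05
tool_pos: [0.4373, 0.1138, 0.0618]
tcp_rot: [[0.801, 0.598, 0.037], [0.599, -0.801, -0.011], [0.023, 0.031, -0.999]]
force: [0.9, -1.4, -6.9]
gripper_width: 0.528
```

Run:
```python
from h import *
s=arm.sense(); print(np.round(s['q'],2),np.round(s['effort'],1),s['force'],s['ft_torque'])
```

```text
[  3.86  31.21 -30.38 123.7   33.33  31.27 -14.85] [ -0.9 -46.1  -7.2 -15.1  -0.3  -0.3  -0.1] [ 0.91477579 -1.37739102 -6.88121999] [-0.43883347 -0.14656842 -0.00879295]
```

Call:
apply_moves(
  rows="0 0 -4 0;0 0 -3 0;0 0 0 0",
)

```text
time_s: 8.35
tool_pos: [0.4396, 0.1139, 0.0615]
tcp_rot: [[0.801, 0.597, 0.043], [0.598, -0.801, -0.017], [0.024, 0.04, -0.999]]
force: [1.2, -2.0, -7.0]
gripper_width: 0.534
```

Call:
apply_moves(
  rows="-1 0 -8 0;0 0 0 0",
)

```text
time_s: 8.55
tool_pos: [0.4426, 0.1132, 0.0587]
tcp_rot: [[0.801, 0.596, 0.052], [0.598, -0.801, -0.023], [0.028, 0.049, -0.998]]
force: [1.9, -1.7, -6.1]
gripper_width: 0.529
```

Call:
apply_moves(
  rows="0 0 0 0;0 0 0 0;0 0 0 0;0 0 0 0",
  hand=56,
)

```text
time_s: 8.95
tool_pos: [0.4439, 0.1153, 0.0584]
tcp_rot: [[0.801, 0.597, 0.054], [0.598, -0.801, -0.018], [0.032, 0.047, -0.998]]
force: [-0.5, -0.7, 0.0]
gripper_width: 0.65
```

```bash
python3 s4.py prop2 scene 280 460 140 320
```

```text
8.95 [0.44392276 0.11531243 0.05836096] [-0.54614766 -0.67918345  0.04314056] 0.64956138004399
```

View pics/prop2.png

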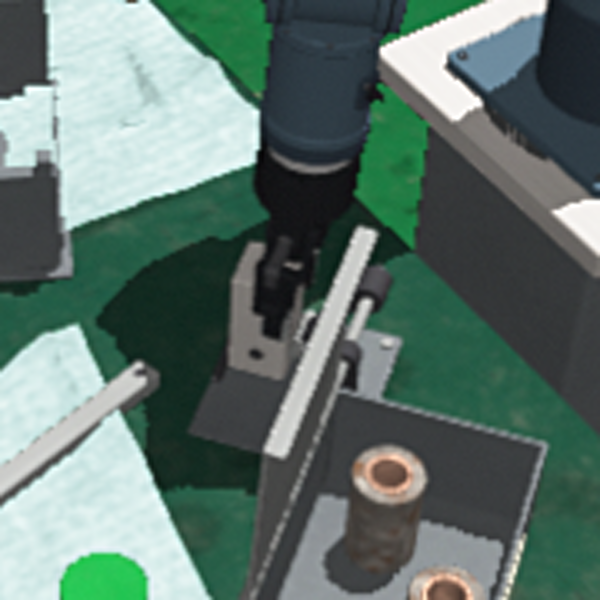

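Call:
apply_moves(
  rows="0 0 0 0;0 0 0 0;0 0 0 0;0 0 15 0;0 0 20 0;0 0 25 0;0 0 45 0;0 0 45 0;0 0 40 0;0 0 0 0",
  hand=82,
)

```text
time_s: 10.0
tool_pos: [0.4404, 0.1155, 0.2537]
tcp_rot: [[0.8, 0.599, 0.048], [0.6, -0.8, -0.018], [0.028, 0.043, -0.999]]
force: [1.2, -0.5, 0.4]
gripper_width: 0.963
```

```bash
cat > s5.py <<'E'
from h import *
s=arm.sense(); print(s['time_s'],s['tool_pos'],s['force'],s['gripper_width'])
R=np.array([[.792,-.610],[.610,.792]]);o=np.array([509,348.8])
for n in ['scene','top']:
    c=cam(n); p,d=imaging.grab_frame(n); np.savez(n+'5',p=p,d=d)
    for l in ['sleeve','flap_plate','block']:
        l='sleeve_1' if l=='sleeve' else l
        for r in nets.trace(n,l)[:5]:
            if r['confidence']<.3: continue
            P,_=cloud(c,d,r['mask']); 
            if l!='flap_plate':
                zt={'block':.104}.get(l,.091); T=P[abs(P[:,2]-zt)<.012]
            else: T=P
            if len(T)<5: continue
            rr=cv2.minAreaRect((T[:,:2]*1000).astype(np.float32)); b=(np.array(rr[0])-o)@R
            print(n,l,round(r['confidence'],2),np.round(r['box']).tolist(),'rect',np.round(rr[0]),np.round(rr[1]),round(rr[2],1),'bin',np.round(b),'z',np.percentile(P[:,2],[5,50,98]).round(3))
            if l=='flap_plate':
                B=(T[:,:2]*1000-o)@R; m=(abs(B[:,0])<105)&(T[:,2]>.12); B=B[m]; Z=T[m,2]*1000
                if m.sum()>20: k=np.polyfit(Z,B[:,1],1); print('slope dy/dz',k,'angle',np.pi/2-np.arctan(k[0]))
save('t5',cv2.resize(np.load('top5.npz')['p'][200:350,160:360],(800,600),interpolation=cv2.INTER_CUBIC))
E
python3 s5.py
```

```text
10.0 [0.44042867 0.11549345 0.25368603] [ 1.16112896 -0.5094433   0.41129752] 0.9628317298604003
scene sleeve_1 0.62 [413.0, 327.0, 23.0, 31.0] rect [532. 418.] [82. 52.] 39.4 bin [60. 41.] z [0.044 0.083 0.095]
scene sleeve_1 0.58 [396.0, 293.0, 25.0, 41.0] rect [492. 304.] [51. 55.] 4.3 bin [-41. -25.] z [0.014 0.072 0.094]
scene flap_plate 0.8 [375.0, 264.0, 45.0, 114.0] rect [469. 194.] [473.  65.] 41.1 bin [-126.  -98.] z [0.046 0.166 0.264]
slope dy/dz [ 8.28878925e-02 -9.04808209e+01] angle 1.4880974800419433
scene flap_plate 0.46 [390.0, 288.0, 104.0, 162.0] rect [442. 224.] [479. 268.] 38.8 bin [-129.  -58.] z [0.003 0.044 0.262]
slope dy/dz [ 8.32572709e-02 -9.05312067e+01] angle 1.4877306332152662
scene block 0.98 [360.0, 235.0, 23.0, 44.0] rect [456. 107.] [51. 47.] 36.6 bin [-190. -159.] z [0.012 0.077 0.108]
scene block 0.66 [288.0, 179.0, 33.0, 92.0] rect [ 514. -183.] [249.  66.] 62.1 bin [-321. -424.] z [0.004 0.042 0.124]
scene block 0.64 [389.0, 285.0, 107.0, 154.0] rect [472. 311.] [323. 168.] 39.3 bin [-52.  -7.] z [0.003 0.044 0.262]
top sleeve_1 0.7 [234.0, 273.0, 18.0, 22.0] rect [487. 303.] [49. 50.] 45.7 bin [-45. -23.] z [0.01  0.088 0.259]
top sleeve_1 0.61 [194.0, 260.0, 27.0, 24.0] rect [518. 405.] [50. 48.] 29.3 bin [41. 39.] z [0.016 0.086 0.097]
top flap_plate 0.79 [231.0, 245.0, 62.0, 70.0] rect [547. 299.] [228.  48.] 37.7 bin [ -0. -63.] z [0.104 0.229 0.266]
slope dy/dz [ 8.98989308e-02 -9.50113687e+01] angle 1.4811384106456187
top block 0.6 [312.0, 286.0, 15.0, 15.0] rect [462.  89.] [41. 12.] 34.5 bin [-196. -178.] z [0.1   0.105 0.11 ]
top block 0.48 [194.0, 261.0, 25.0, 23.0] rect [518. 405.] [47. 48.] 40.6 bin [41. 39.] z [0.005 0.084 0.097]
top block 0.39 [414.0, 270.0, 99.0, 68.0] rect [ 511. -187.] [240.  65.] 61.6 bin [-325. -425.] z [0.001 0.01  0.126]
```

View pics/t5.png

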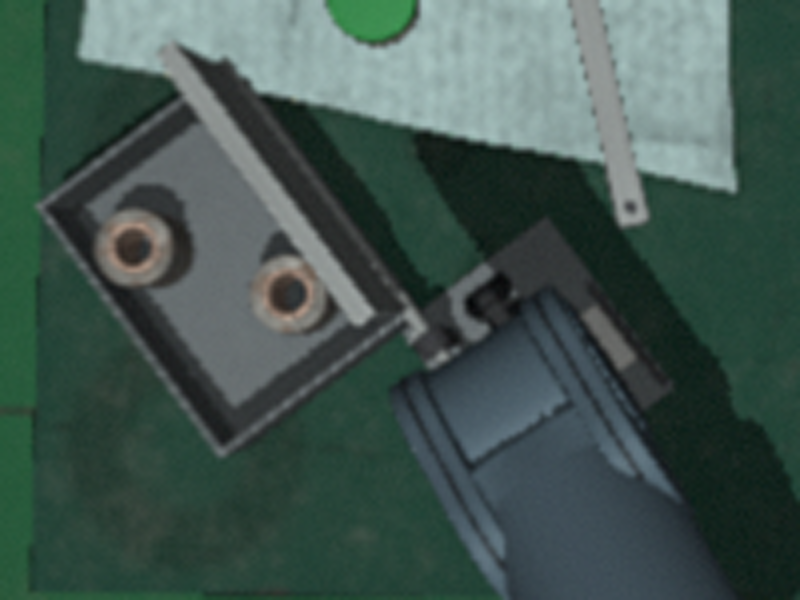

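Run:
```python
from h import *
t=cam('top');R=np.array([[.792,-.610],[.610,.792]]);o=np.array([509,348.8])
for uv in [(193.5,261.7),(232.2,273.3)]:
    w=at_z(t,uv,.091)[0]*1000; print(w,(w[:2]-o)@R)
for b in [(0,0),(-100,73),(100,73)]:
    w=o+R@np.array(b);print(b,w,proj(t,np.r_[w,96]/1000))
print(np.round(arm.sense()['q'],1))
```

```text
[517.07278669 404.71328572  91.        ] [40.50075135 39.35892241]
[487.51414286 300.73915642  91.        ] [-46.33391344 -24.95781526]
(0, 0) [509.  348.8] [[214.00636193 264.93012669]]
(-100, 73) [385.27  345.616] [[214.22710281 311.83326347]]
(100, 73) [543.67  467.616] [[169.86927306 251.34254567]]
[ 16.2  13.3 -42.8 115.3  13.5  54.2   3.4]
```

Call:
apply_moves(
  rows="0 0 40 0;0 20 20 0;12 48 0 0;13 48 0 0;13 48 0 0;13 48 0 0;13 46 0 0;13 32 0 0;0 0 0 0;0 0 0 0",
  hand=68,
)

```text
time_s: 11.4
tool_pos: [0.5117, 0.411, 0.2988]
tcp_rot: [[0.805, 0.593, 0.021], [0.594, -0.804, -0.027], [0.0, 0.034, -0.999]]
force: [0.1, -0.5, 0.9]
gripper_width: 0.796
```

Call:
apply_moves(
  rows="6 -6 -30 0;0 0 -45 0;0 0 -45 0;0 0 -40 0;0 0 0 0",
)

```text
time_s: 11.9
tool_pos: [0.5181, 0.3982, 0.1342]
tcp_rot: [[0.807, 0.59, 0.022], [0.59, -0.807, -0.03], [0.0, 0.038, -0.999]]
force: [-0.2, -1.0, -0.1]
gripper_width: 0.798
```

Call:
apply_moves(
  rows="-0.5 7 -10 0;0 0 0 0;0 0 -15 0;0 1 -15 0;0 0 0 0",
)

```text
time_s: 12.4
tool_pos: [0.5209, 0.4078, 0.0983]
tcp_rot: [[0.809, 0.587, 0.029], [0.588, -0.808, -0.025], [0.009, 0.038, -0.999]]
force: [-0.5, 0.2, -0.6]
gripper_width: 0.797
```

Call:
apply_moves(
  rows="-3 -3 -8 0;-0.5 -0.5 -15 0;0 0 -15 0;0 0 -10 0;0 0 0 0",
)

```text
time_s: 12.9
tool_pos: [0.5169, 0.4039, 0.0462]
tcp_rot: [[0.809, 0.588, 0.029], [0.588, -0.808, -0.025], [0.009, 0.038, -0.999]]
force: [-0.2, 0.6, -0.1]
gripper_width: 0.792
```

Close with a firm grip, then lift a little.

Call:
apply_moves(
  rows="0 0 0 0;0 0 0 0;0 0 0 0;0 0 0 0;0 0 0 0;0 0 15 0;0 0 20 0;0 0 0 0",
  hand=30,
  squeeze=70,
)

```text
time_s: 13.7
tool_pos: [0.5155, 0.4024, 0.0815]
tcp_rot: [[0.809, 0.588, 0.026], [0.588, -0.808, -0.028], [0.004, 0.038, -0.999]]
force: [0.6, 1.0, -5.7]
gripper_width: 0.589
```

Call:
apply_moves(
  rows="0 0 45 0;0 0 45 0;0 0 45 0;0 0 45 0;0 0 45 0;0 0 40 0;0 0 0 0",
)

```text
time_s: 14.4
tool_pos: [0.5092, 0.3955, 0.3493]
tcp_rot: [[0.808, 0.59, 0.015], [0.59, -0.807, -0.039], [-0.011, 0.04, -0.999]]
force: [0.9, 1.4, -5.8]
gripper_width: 0.588
```

Call:
apply_moves(
  rows="1 -48 0 -5;1 -48 0 -5;1 -48 0 -5;1 -48 0 -5;1 -48 0 -6;1 -48 0 -6;1 -48 0 -6;1 -48 0 -6;1 -48 0 -6;1 -48 0 -6;1 -48 0 -6;0 0 0 0",
)

```text
time_s: 15.6
tool_pos: [0.4979, -0.1536, 0.3245]
tcp_rot: [[0.88, -0.472, -0.058], [-0.474, -0.88, -0.022], [-0.041, 0.047, -0.998]]
force: [-1.7, 0.3, -8.6]
gripper_width: 0.587
```

Call:
apply_moves(
  rows="15 -2 -20 0;16 -2 -30 0;0 0 -30 0;0 0 -30 0;0 0 -30 0;0 0 -25 0;0 0 0 0",
)

```text
time_s: 16.3
tool_pos: [0.5191, -0.1575, 0.1411]
tcp_rot: [[0.877, -0.473, -0.076], [-0.476, -0.879, -0.018], [-0.059, 0.052, -0.997]]
force: [-1.7, 0.3, -7.8]
gripper_width: 0.59
```

Call:
apply_moves(
  rows="6 0 0 0;6 0 0 0;0 0 0 0;0 0 -15 0;0 0 -15 0;0 0 0 0",
)

```text
time_s: 16.9
tool_pos: [0.5341, -0.1574, 0.1117]
tcp_rot: [[0.878, -0.473, -0.071], [-0.475, -0.88, -0.019], [-0.054, 0.051, -0.997]]
force: [-0.9, 0.3, -7.9]
gripper_width: 0.587
```

```bash
python3 -c "
from h import *
s=arm.sense();print(np.round(s['q'],2),np.round(s['dq'],2),np.round(s['tcp_rot'],3),s['tool_pos'])"
```

```text
[ 25.88  34.33 -20.42 103.4   17.3   49.27 -31.89] [ 0.11 -1.01 -0.14 -0.73 -0.2   0.82  0.24] [[ 0.878 -0.473 -0.071]
 [-0.475 -0.88  -0.019]
 [-0.054  0.051 -0.997]] [ 0.53413662 -0.15735955  0.11171641]
```

Call:
apply_moves(
  rows="-5 0 -10 0;0 0 -12 0;0 0 -12 0;0 0 -10 0;0 0 0 0",
)

```text
time_s: 17.4
tool_pos: [0.5277, -0.1574, 0.063]
tcp_rot: [[0.878, -0.473, -0.073], [-0.476, -0.879, -0.019], [-0.055, 0.051, -0.997]]
force: [-0.3, -0.4, -7.4]
gripper_width: 0.586
```

Call:
apply_moves(
  rows="1.5 0 -6 0;0.5 0 -5 0;0 0 -3 0;0 0 -2 0;0 0 0 0",
)

```text
time_s: 17.9
tool_pos: [0.5311, -0.1575, 0.0472]
tcp_rot: [[0.878, -0.473, -0.072], [-0.476, -0.879, -0.019], [-0.054, 0.051, -0.997]]
force: [-0.6, 0.2, -7.2]
gripper_width: 0.586
```

Call:
apply_moves(
  rows="-1 0 -3 0;0 0 -2 0;0 0 0 0",
)

```text
time_s: 18.2
tool_pos: [0.5317, -0.1575, 0.0476]
tcp_rot: [[0.878, -0.474, -0.069], [-0.476, -0.879, -0.022], [-0.051, 0.052, -0.997]]
force: [0.6, 0.4, -7.3]
gripper_width: 0.591
```

Call:
apply_moves(
  rows="0 0 0 0;0 0 0 0;0 0 0 0;0 0 0 0",
  hand=64,
)

```text
time_s: 18.6
tool_pos: [0.5349, -0.1581, 0.0493]
tcp_rot: [[0.878, -0.474, -0.063], [-0.476, -0.879, -0.023], [-0.045, 0.05, -0.998]]
force: [-0.3, -0.0, -0.9]
gripper_width: 0.752
```

Call:
apply_moves(
  rows="0 0 0 0;0 0 0 0;0 0 10 0;0 0 20 0;0 0 20 0;0 0 20 0;0 0 30 0;0 0 40 0;0 0 40 0;0 0 40 0;0 0 40 0;0 0 0 0",
  hand=76,
)

```text
time_s: 19.8
tool_pos: [0.5323, -0.1565, 0.3252]
tcp_rot: [[0.879, -0.472, -0.062], [-0.474, -0.88, -0.023], [-0.043, 0.049, -0.998]]
force: [0.7, 0.1, -0.3]
gripper_width: 0.891
```

```bash
python3 s4.py place1 scene 240 400 120 280; python3 -c "
from h import *
s=arm.sense();print(np.round(s['q'],2),np.round(s['tcp_rot'],3))
c=cam('scene')
for r in nets.trace('scene','sleeve_1')[:4]:
    d=np.load('place1.npz')['d'];P,_=cloud(c,d,r['mask']);T=P[abs(P[:,2]-.091)<.01]
    if len(T)>5:
        k=cv2.minAreaRect((T[:,:2]*1000).astype(np.float32));print(r['confidence'],k,np.percentile(P[:,2],98))
"
```

```text
19.8 [ 0.53226414 -0.1565353   0.32524076] [ 0.71504835  0.09982623 -0.34132717] 0.8907477867711542
[ 28.96  20.14 -23.9   92.96  10.14  72.39 -25.56] [[ 0.879 -0.472 -0.065]
 [-0.474 -0.88  -0.022]
 [-0.047  0.05  -0.998]]
0.75 ((492.64642333984375, 304.74725341796875), (52.797462463378906, 51.04853057861328), 73.70706176757812) 0.09355187800460835
0.62 ((532.9920654296875, -152.50375366210938), (55.62028884887695, 49.816009521484375), 60.5186882019043) 0.09623497910278317
```

View pics/place1.png

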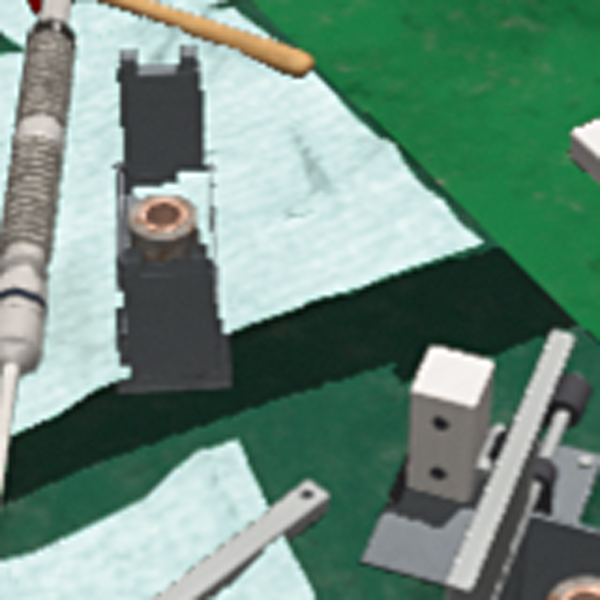

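Call:
apply_moves(
  rows="-2 20 0 2.8;-2 20 0 2.8;-2 20 0 2.8;-2 20 0 2.8;-2 20 0 2.8;-2 20 0 2.8;-2 20 0 2.8;-2 20 0 2.8;-2 20 0 2.8;-2 20 0 2.8;-2 20 0 2.8;-2 20 0 2.8",
)

```text
time_s: 21.1
tool_pos: [0.4994, 0.1042, 0.3155]
tcp_rot: [[0.988, 0.145, -0.051], [0.141, -0.988, -0.061], [-0.059, 0.053, -0.997]]
force: [0.2, -1.2, -0.4]
gripper_width: 0.893
```

Call:
apply_moves(
  rows="-2 20 0 2.8;-2 20 0 2.8;-2 20 0 2.8;-2 20 0 2.8;-2 20 0 2.8;-2 20 0 2.8;-2 20 0 2.8;-2 20 0 2.8;-2 20 0 2.8;-2 20 0 2.8;-2 20 0 2.8;0 0 0 0",
  hand=70,
)

```text
time_s: 22.3
tool_pos: [0.4711, 0.3472, 0.3153]
tcp_rot: [[0.742, 0.67, -0.01], [0.668, -0.741, -0.075], [-0.058, 0.049, -0.997]]
force: [-0.7, -0.2, 0.5]
gripper_width: 0.818
```

Call:
apply_moves(
  rows="7 -20 0 -2;7 -20 0 -2;0 0 0 0;0 0 -25 0;0 0 -25 0;0 0 -25 0;0 0 -25 0;0 0 -25 0;0 0 -25 0;0 0 0 0",
)

```text
time_s: 23.3
tool_pos: [0.483, 0.3105, 0.1612]
tcp_rot: [[0.784, 0.62, -0.013], [0.618, -0.783, -0.072], [-0.055, 0.048, -0.997]]
force: [-1.0, -0.2, -0.3]
gripper_width: 0.819
```

Call:
apply_moves(
  rows="3 -6 0 -0.5;0 0 0 0;0 0 -15 0;0 0 -15 0;0 0 -15 0;0 0 0 0",
)

```text
time_s: 23.9
tool_pos: [0.4879, 0.306, 0.1167]
tcp_rot: [[0.79, 0.613, -0.009], [0.611, -0.789, -0.068], [-0.049, 0.048, -0.998]]
force: [-1.1, -0.3, -0.2]
gripper_width: 0.821
```

Call:
apply_moves(
  rows="-3 -2.5 0 0;0 0 -8 0;0 0 -10 0;0 0 0 0",
  hand=66,
)

```text
time_s: 24.3
tool_pos: [0.4844, 0.3035, 0.0971]
tcp_rot: [[0.79, 0.613, -0.009], [0.611, -0.788, -0.068], [-0.049, 0.048, -0.998]]
force: [0.0, 0.6, 0.4]
gripper_width: 0.775
```

Call:
apply_moves(
  rows="1 0 -10 0;0 0 -10 0;0 0 -10 0;0 0 -10 0;0 0 -8 0;0 0 0 0",
)

```text
time_s: 24.9
tool_pos: [0.4854, 0.3035, 0.0443]
tcp_rot: [[0.79, 0.613, -0.009], [0.611, -0.788, -0.068], [-0.049, 0.048, -0.998]]
force: [0.2, -0.5, 0.4]
gripper_width: 0.775
```

No contact, and the tool is in place. Close and lift.

Call:
apply_moves(
  rows="0 0 0 0;0 0 0 0;0 0 0 0;0 0 0 0;0 0 0 0;0 0 10 0;0 0 15 0;0 0 0 0",
  hand=30,
)

```text
time_s: 25.7
tool_pos: [0.4847, 0.303, 0.0705]
tcp_rot: [[0.79, 0.613, -0.011], [0.611, -0.788, -0.069], [-0.051, 0.048, -0.998]]
force: [1.2, 0.6, -7.0]
gripper_width: 0.594
```

Call:
apply_moves(
  rows="0 0 25 0;0 0 25 0;0 0 25 0;0 0 25 0;0 0 25 0;0 0 25 0;0 0 25 0;0 0 25 0;0 0 25 0;0 0 25 0;0 0 25 0;0 0 0 0",
)

```text
time_s: 26.9
tool_pos: [0.4771, 0.2974, 0.355]
tcp_rot: [[0.787, 0.616, -0.018], [0.613, -0.786, -0.077], [-0.062, 0.05, -0.997]]
force: [0.5, 0.8, -6.6]
gripper_width: 0.594
```

Call:
apply_moves(
  rows="1 -22 0 -2.8;1 -22 0 -2.8;1 -22 0 -2.8;1 -22 0 -2.8;1 -22 0 -2.8;1 -22 0 -2.8;1 -22 0 -2.8;1 -22 0 -2.8;1 -22 0 -2.8;1 -22 0 -2.8;1 -22 0 -2.8;0 -22 0 -2.8",
)

```text
time_s: 28.1
tool_pos: [0.4741, 0.0231, 0.3357]
tcp_rot: [[0.994, 0.067, -0.083], [0.063, -0.997, -0.054], [-0.087, 0.048, -0.995]]
force: [0.6, -0.8, -6.8]
gripper_width: 0.591
```

Call:
apply_moves(
  rows="1 -22 0 -2.8;1 -22 0 -2.8;1 -22 0 -2.8;1 -22 0 -2.8;1 -22 0 -2.8;1 -22 0 -2.8;1 -22 0 -2.8;1 -22 0 -2.8;1 -22 0 -2.8;1 -22 0 -2.8;1 -22 0 -2.8;0 0 0 0",
)

```text
time_s: 29.3
tool_pos: [0.4808, -0.2433, 0.3297]
tcp_rot: [[0.862, -0.496, -0.107], [-0.499, -0.867, 0.002], [-0.093, 0.051, -0.994]]
force: [-0.9, 0.6, -5.9]
gripper_width: 0.593
```

Call:
apply_moves(
  rows="10 14 0 0.8;10 14 0 0.8;0 0 0 0;0 0 -20 0;0 0 -20 0;0 0 -20 0;0 0 -20 0;0 0 -20 0;0 0 -20 0;0 0 -20 0;0 0 -20 0;0 0 0 0",
)

```text
time_s: 30.5
tool_pos: [0.5089, -0.2033, 0.1659]
tcp_rot: [[0.884, -0.457, -0.101], [-0.459, -0.888, 0.001], [-0.09, 0.045, -0.995]]
force: [-0.2, 0.2, -6.5]
gripper_width: 0.592
```

Call:
apply_moves(
  rows="-4 -6 0 -0.9;-4 -5 0 0;0 0 0 0;0 0 -15 0;0 0 -15 0;0 0 -15 0;0 0 -15 0;0 0 0 0",
)

```text
time_s: 31.3
tool_pos: [0.5029, -0.215, 0.1047]
tcp_rot: [[0.877, -0.472, -0.095], [-0.474, -0.881, 0.001], [-0.084, 0.044, -0.996]]
force: [-0.6, 0.2, -7.7]
gripper_width: 0.59
```

Call:
apply_moves(
  rows="-2.5 0 -10 0;0 0 -12 0;0 0 -12 0;0 0 -12 0;0 0 -6 0;0 0 0 0",
)

```text
time_s: 31.9
tool_pos: [0.5006, -0.2148, 0.0478]
tcp_rot: [[0.877, -0.471, -0.094], [-0.473, -0.881, 0.001], [-0.084, 0.043, -0.996]]
force: [-0.1, 0.3, -7.2]
gripper_width: 0.594
```

Press gently to flatten the sleeve on the floor.

Call:
apply_moves(
  rows="0 0 -4 0;0 0 -4 0;0 0 -4 0;0 0 -3 0;0 0 0 0",
)

```text
time_s: 32.4
tool_pos: [0.5021, -0.2149, 0.0466]
tcp_rot: [[0.876, -0.472, -0.096], [-0.474, -0.88, -0.004], [-0.083, 0.05, -0.995]]
force: [1.2, 0.5, -7.1]
gripper_width: 0.585
```

Call:
apply_moves(
  rows="0 0 0 0;0 0 0 0;0 0 0 0;0 0 0 0;0 0 0 0",
  hand=66,
)

```text
time_s: 32.9
tool_pos: [0.5056, -0.2161, 0.0488]
tcp_rot: [[0.877, -0.472, -0.09], [-0.475, -0.88, -0.007], [-0.076, 0.048, -0.996]]
force: [0.0, 0.6, -0.1]
gripper_width: 0.77
```

Call:
apply_moves(
  rows="0 0 0 0;0 0 0 0;0 0 0 0;0 0 10 0;0 0 15 0;0 0 20 0;0 0 25 0;0 0 25 0;0 0 25 0;0 0 25 0;0 0 25 0;0 0 0 0",
  hand=80,
)

```text
time_s: 34.1
tool_pos: [0.5058, -0.2154, 0.2352]
tcp_rot: [[0.878, -0.472, -0.084], [-0.474, -0.881, -0.009], [-0.07, 0.047, -0.996]]
force: [0.9, -0.3, -0.6]
gripper_width: 0.942
```

Call:
apply_moves(
  rows="0 0 25 0;0 20 25 0;0 20 0 0;0 20 0 0;0 20 0 0;0 20 0 0;0 20 0 0;0 0 0 0",
)

```text
time_s: 34.9
tool_pos: [0.5029, -0.091, 0.2919]
tcp_rot: [[0.878, -0.473, -0.081], [-0.475, -0.88, -0.01], [-0.066, 0.047, -0.997]]
force: [-0.2, 0.3, 0.5]
gripper_width: 0.935
```

```bash
cat > s6.py <<'E'
from h import *
s=arm.sense(); print(s['time_s'],s['tool_pos'],np.round(s['tcp_rot'],3).tolist(),s['gripper_width'],np.round(s['q'],1))
C=np.array([511.5,-186.3]); u=np.array([.474,.880]); v=np.array([.880,-.474])
for n in ['scene','top']:
    c=cam(n); p,d=imaging.grab_frame(n); np.savez(n+'6',p=p,d=d); save(n+'6',p)
    for l,zt in [('sleeve_1',.091),('bar',.018),('block',.104)]:
        for r in nets.trace(n,l)[:3]:
            if r['confidence']<.4: continue
            P,_=cloud(c,d,r['mask']); T=P[abs(P[:,2]-zt)<.008]
            if len(T)<8: continue
            k=cv2.minAreaRect((T[:,:2]*1000).astype(np.float32)); e=np.array(k[0])-C
            print(n,l,round(r['confidence'],2),np.round(k[0],1),np.round(k[1],1),round(k[2],1),'carrier xy',np.round([e@v,e@u],1),'z',np.percentile(P[:,2],[2,98]).round(3))
E
python3 s6.py; python3 s4.py place2 scene 230 430 110 310
```

```text
34.9 [ 0.50286108 -0.0909618   0.29190464] [[0.878, -0.473, -0.081], [-0.475, -0.88, -0.01], [-0.066, 0.047, -0.997]] 0.935322666446806 [ 25.6  18.2 -26.1 100.3   9.2  68.2 -31.8]
scene sleeve_1 0.85 [ 534.6 -151.7] [53.5 48.1] 53.9 carrier xy [ 3.9 41.4] z [0.069 0.095]
scene bar 0.94 [673.  106.4] [273.2  33.1] 12.8 carrier xy [  3.4 334.1] z [0.002 0.024]
scene block 0.8 [453.1 106.3] [49.6 48.1] 31.0 carrier xy [-190.1  229.8] z [0.011 0.108]
top bar 0.92 [672.8 104.5] [271.7  22.2] 13.4 carrier xy [  4.1 332.4] z [0.007 0.027]
top block 0.51 [452.3 102.1] [43.7 44.7] 37.6 carrier xy [-188.8  225.7] z [0.097 0.111]
35.3 [ 0.50298316 -0.09516429  0.29131642] [-0.86556288 -0.51045632 -0.05016502] 0.937190674763768
```

View pics/place2.png

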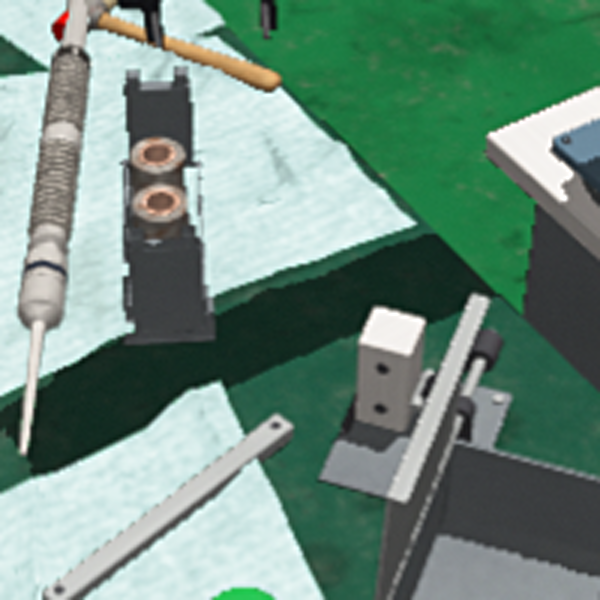

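Call:
apply_moves(
  rows="14 16 -5 -4;14 16 -5 -4;14 16 -5 -4;14 16 -5 -4;14 16 -5 -4;14 16 -5 -4;14 16 -5 -4;14 16 -5 -4;14 16 -5 -4;14 16 -5 -4;14 16 -5 -4;14 16 -5 -4",
  hand=46,
)

```text
time_s: 36.55
tool_pos: [0.6767, 0.096, 0.2276]
tcp_rot: [[0.183, -0.981, -0.065], [-0.981, -0.186, 0.053], [-0.064, 0.054, -0.997]]
force: [0.7, 0.4, 0.4]
gripper_width: 0.54
```

Call:
apply_moves(
  rows="0 0 0 0;0 0 0 0",
)

```text
time_s: 36.75
tool_pos: [0.6769, 0.0981, 0.2259]
tcp_rot: [[0.185, -0.98, -0.067], [-0.981, -0.189, 0.053], [-0.065, 0.056, -0.996]]
force: [-0.2, -0.4, -0.4]
gripper_width: 0.54
```

Call:
apply_moves(
  rows="-5 7 -20 2.4;0 0 -25 0;0 0 -25 0;0 0 -25 0;0 0 -25 0;0 0 -20 0;0 0 0 0",
)

```text
time_s: 37.45
tool_pos: [0.6708, 0.0957, 0.0848]
tcp_rot: [[0.228, -0.971, -0.065], [-0.972, -0.231, 0.046], [-0.06, 0.053, -0.997]]
force: [0.1, -0.4, -0.8]
gripper_width: 0.542
```

```bash
python3 s6.py | grep -v sleeve
```

```text
37.45 [0.67076364 0.09571689 0.08481588] [[0.228, -0.971, -0.065], [-0.972, -0.231, 0.046], [-0.06, 0.053, -0.997]] 0.5415817544938669 [ -0.2  45.8 -16.   84.7   9.9  54.3 -94.5]
scene bar 0.65 [673.  106.4] [272.6  28.4] 13.4 carrier xy [  3.4 334.1] z [0.003 0.024]
scene block 0.72 [453.7 105.1] [55.2 46.3] 36.3 carrier xy [-189.  229.] z [0.001 0.108]
top bar 0.84 [599.   87.8] [115.6  21.6] 14.4 carrier xy [-52.9 282.7] z [0.011 0.027]
top block 0.82 [452.4 101.8] [42.6 44.2] 37.7 carrier xy [-188.6  225.5] z [0.098 0.112]
```

Bar hasn't moved. I centre on it at y≈105 and go down.

Call:
apply_moves(
  rows="1 9 -5 0;0 0 -10 0;0 0 -10 0;0 0 -12 0;0 0 -12 0;0 0 0 0",
)

```text
time_s: 38.45
tool_pos: [0.6741, 0.1083, 0.035]
tcp_rot: [[0.23, -0.971, -0.059], [-0.971, -0.233, 0.048], [-0.061, 0.046, -0.997]]
force: [0.4, -0.4, 0.1]
gripper_width: 0.539
```

Call:
apply_moves(
  rows="-1 -3 -8 0;0 0 -8 0;0 0 -8 0;0 0 -5 0;0 0 0 0",
)

```text
time_s: 38.95
tool_pos: [0.673, 0.1043, 0.0029]
tcp_rot: [[0.229, -0.972, -0.06], [-0.971, -0.232, 0.048], [-0.06, 0.047, -0.997]]
force: [-0.6, -0.2, -0.4]
gripper_width: 0.54
```

Call:
apply_moves(
  rows="0 0 3 0;0 0 0 0;0 0 0 0;0 0 0 0;0 0 0 0;0 0 0 0;0 0 0 0",
  hand=8,
  squeeze=90,
)

```text
time_s: 39.65
tool_pos: [0.673, 0.1045, 0.007]
tcp_rot: [[0.23, -0.971, -0.06], [-0.971, -0.232, 0.048], [-0.06, 0.047, -0.997]]
force: [0.0, 0.2, -2.0]
gripper_width: 0.224
```

Call:
apply_moves(
  rows="0 0 10 0;0 0 15 0;0 0 20 0;0 0 25 0;0 0 25 0;0 0 25 0;0 0 25 0;0 0 25 0;0 0 25 0;0 0 25 0;0 0 0 0;0 0 0 0",
)

```text
time_s: 40.85
tool_pos: [0.6695, 0.104, 0.2457]
tcp_rot: [[0.231, -0.971, -0.057], [-0.971, -0.234, 0.047], [-0.059, 0.044, -0.997]]
force: [0.2, -1.0, -5.6]
gripper_width: 0.226
```

Call:
apply_moves(
  rows="-10 -18 0 3;-10 -18 0 3;-10 -18 0 3;-10 -18 0 3;-10 -18 0 3;-10 -18 0 3;-10 -18 0 3;-10 -18 0 3;-10 -18 0 3;-10 -18 0 3;-10 -18 0 3;-10 -18 0 3",
)

```text
time_s: 42.05
tool_pos: [0.5327, -0.1156, 0.2273]
tcp_rot: [[0.777, -0.621, -0.102], [-0.624, -0.781, -0.001], [-0.079, 0.065, -0.995]]
force: [0.7, 0.3, -3.5]
gripper_width: 0.229
```

Call:
apply_moves(
  rows="-10 -18 0 3;-10 -18 0 3;-8 -16 0 3;0 0 0 0;0 0 0 0",
)

```text
time_s: 42.55
tool_pos: [0.4969, -0.1715, 0.2208]
tcp_rot: [[0.865, -0.488, -0.112], [-0.493, -0.87, -0.016], [-0.09, 0.069, -0.994]]
force: [-0.1, 0.5, -5.2]
gripper_width: 0.224
```

Call:
apply_moves(
  rows="7 -7 0 1.4;7 -7 0 0;0 0 0 0;0 0 0 0",
)

```text
time_s: 42.95
tool_pos: [0.5134, -0.1841, 0.2196]
tcp_rot: [[0.879, -0.463, -0.112], [-0.468, -0.884, -0.017], [-0.091, 0.067, -0.994]]
force: [0.0, 0.8, -4.0]
gripper_width: 0.227
```

```bash
cat > s7.py <<'E'
from h import *
import sys
s=arm.sense(); print(s['time_s'],np.round(s['tool_pos'],4),np.round(s['tcp_rot'],3).tolist())
C=np.array([511.5,-186.3]); u=np.array([.474,.880]); v=np.array([.880,-.474]); z0=float(sys.argv[1])
for n in ['scene','top']:
    c=cam(n); p,d=imaging.grab_frame(n); save(n+sys.argv[2],p)
    X,uv=cloud(c,d); B=np.c_[(X[:,:2]*1000-C)@np.c_[v,u],X[:,2]*1000]
    for lo,hi in [(-140,-60),(60,140)]:
        m=(B[:,1]>lo)&(B[:,1]<hi)&(abs(B[:,0])<28)&(B[:,2]>z0)&(B[:,2]<z0+40)
        if m.sum()>5: print(n,lo,m.sum(),'x',np.percentile(B[m,0],[3,50,97]).round(1),'y',np.percentile(B[m,1],[2,98]).round(0),'z',np.percentile(B[m,2],[5,50,95]).round(1))
E
python3 s7.py 190 7
```

```text
42.95 [ 0.5134 -0.1841  0.2196] [[0.879, -0.463, -0.112], [-0.468, -0.884, -0.017], [-0.091, 0.067, -0.994]]
scene 60 121 x [-11.3   0.7  10.2] y [ 66. 139.] z [214.5 227.3 229.5]
top 60 186 x [-10.5  -0.6  11.4] y [ 62. 135.] z [220.6 227.1 229.8]
```

Call:
apply_moves(
  rows="-1 -1 -15 -0.3;0 0 -15 0;0 0 -15 0;0 0 -15 0;0 0 0 0;0 0 0 0",
)

```text
time_s: 43.65
tool_pos: [0.5102, -0.1841, 0.1541]
tcp_rot: [[0.876, -0.468, -0.114], [-0.473, -0.881, -0.016], [-0.093, 0.068, -0.993]]
force: [0.6, -0.1, -4.2]
gripper_width: 0.225
```

```bash
python3 s7.py 140 8
```

```text
43.65 [ 0.5102 -0.1841  0.1541] [[0.876, -0.468, -0.114], [-0.473, -0.881, -0.016], [-0.093, 0.068, -0.993]]
scene 60 216 x [-12.9  -2.4   8.1] y [ 62. 138.] z [150.6 163.1 168. ]
top 60 273 x [-12.9  -2.7   8.4] y [ 61. 133.] z [156.  163.6 169.1]
```

Call:
apply_moves(
  rows="3 -1.5 0 0;0 0 -6 0;0 0 -6 0;0 0 0 0",
)

```text
time_s: 44.15
tool_pos: [0.515, -0.1864, 0.1434]
tcp_rot: [[0.876, -0.469, -0.109], [-0.474, -0.881, -0.017], [-0.088, 0.067, -0.994]]
force: [0.9, 0.5, -4.6]
gripper_width: 0.227
```

```bash
python3 s7.py 130 9
```

```text
44.15 [ 0.515  -0.1864  0.1434] [[0.876, -0.469, -0.109], [-0.474, -0.881, -0.017], [-0.088, 0.067, -0.994]]
scene 60 208 x [-7.5  3.  13.7] y [ 62. 139.] z [139.7 153.2 157.3]
top 60 275 x [-7.1  3.3 14.4] y [ 62. 134.] z [142.3 153.1 159.1]
```

Call:
apply_moves(
  rows="-1.5 0.8 -6 0;0 0 -6 0;0 0 0 0",
)

```text
time_s: 44.55
tool_pos: [0.5137, -0.1855, 0.1312]
tcp_rot: [[0.876, -0.469, -0.108], [-0.473, -0.881, -0.018], [-0.087, 0.067, -0.994]]
force: [-0.0, -0.8, -5.0]
gripper_width: 0.223
```

```bash
python3 s7.py 127 10
```

```text
44.55 [ 0.5137 -0.1855  0.1312] [[0.876, -0.469, -0.108], [-0.473, -0.881, -0.018], [-0.087, 0.067, -0.994]]
scene 60 210 x [-9.5  1.5 12.1] y [ 63. 138.] z [130.1 140.7 144.5]
top 60 276 x [-9.   1.3 12.8] y [ 61. 133.] z [130.9 140.4 147. ]
```

Call:
apply_moves(
  rows="-0.5 0 -5 0;0 0 -4 0;0 0 -3 0;0 0 0 0",
)

```text
time_s: 45.05
tool_pos: [0.5139, -0.1857, 0.1191]
tcp_rot: [[0.877, -0.469, -0.107], [-0.474, -0.881, -0.018], [-0.086, 0.067, -0.994]]
force: [0.0, 0.2, -5.1]
gripper_width: 0.227
```

```bash
python3 s7.py 118 11; python3 s4.py bar1 scene 240 360 100 240
```

```text
45.05 [ 0.5139 -0.1857  0.1191] [[0.877, -0.469, -0.107], [-0.474, -0.881, -0.018], [-0.086, 0.067, -0.994]]
scene 60 235 x [-23.6   1.6  23.6] y [ 62. 138.] z [120.4 128.  133.1]
top 60 306 x [-23.5   1.6  23.2] y [ 62. 133.] z [121.5 128.5 134.8]
45.15 [ 0.51421722 -0.1857452   0.11948645] [ 1.0741224  -0.11728222 -3.88198735] 0.22720163721771858
```

View pics/bar1.png

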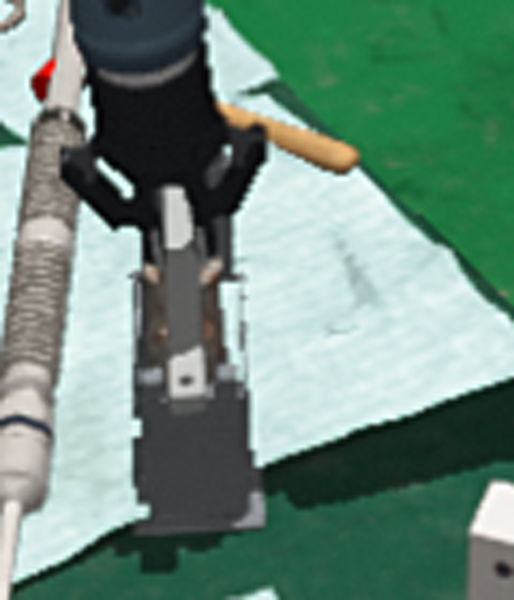

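The bar end sits inside the +y notch, at crop (188,375). I lower it the last few mm and release.

Call:
apply_moves(
  rows="0 0 -3 0;0 0 -3 0;0 0 -3 0;0 0 -2 0;0 0 0 0",
)

```text
time_s: 45.7
tool_pos: [0.515, -0.1861, 0.1169]
tcp_rot: [[0.876, -0.47, -0.107], [-0.474, -0.88, -0.022], [-0.083, 0.07, -0.994]]
force: [-1.3, 0.4, -2.3]
gripper_width: 0.226
```

Call:
apply_moves(
  rows="0 0 0 0;0 0 0 0;0 0 0 0;0 0 0 0;0 0 0 0",
  hand=40,
)

```text
time_s: 46.2
tool_pos: [0.5168, -0.1864, 0.1177]
tcp_rot: [[0.877, -0.47, -0.103], [-0.475, -0.88, -0.023], [-0.08, 0.069, -0.994]]
force: [0.3, 0.5, 0.8]
gripper_width: 0.47
```

Call:
apply_moves(
  rows="0 0 8 0;0 0 10 0;0 0 15 0;0 0 20 0;0 0 25 0;0 0 25 0;0 20 25 0;0 30 0 0;0 30 0 0;0 30 0 0;0 20 0 0;0 0 0 0",
)

```text
time_s: 47.4
tool_pos: [0.518, -0.0524, 0.2659]
tcp_rot: [[0.876, -0.473, -0.09], [-0.477, -0.879, -0.026], [-0.067, 0.065, -0.996]]
force: [-0.7, -0.4, -0.4]
gripper_width: 0.469
```

```bash
python3 s7.py 118 12; python3 s6.py | grep -v sleeve; python3 -c "
import cv2
a=cv2.imread('pics/scene6.png')[110:320,220:430];cv2.imwrite('pics/bar2.png',cv2.resize(a,(600,600),interpolation=cv2.INTER_CUBIC))"
```

```text
47.4 [ 0.518  -0.0524  0.2659] [[0.876, -0.473, -0.09], [-0.477, -0.879, -0.026], [-0.067, 0.065, -0.996]]
scene -140 109 x [-7.6  6.8 26.6] y [-126.  -62.] z [121.3 127.5 131.7]
scene 60 239 x [-23.6   2.4  23.5] y [ 63. 139.] z [120.7 126.8 131.5]
top -140 285 x [-23.5   2.5  24.1] y [-131.  -62.] z [121.2 127.  133.5]
47.5 [ 0.51800945 -0.05603333  0.26538399] [[0.874, -0.477, -0.09], [-0.481, -0.877, -0.027], [-0.066, 0.067, -0.996]] 0.4690972405931643 [ 22.   21.4 -27.8 100.2  11.9  66.5 -38.5]
scene block 0.71 [470.4 310.4] [321.9 167.2] 38.9 carrier xy [-271.6  417.7] z [0.001 0.262]
scene block 0.69 [452.9 105.4] [50.4 46.4] 37.6 carrier xy [-189.8  228.9] z [0.011 0.108]
top block 0.77 [452.7 101.8] [45.3 45.6] 37.6 carrier xy [-188.3  225.7] z [0.034 0.112]
```

View pics/bar2.png

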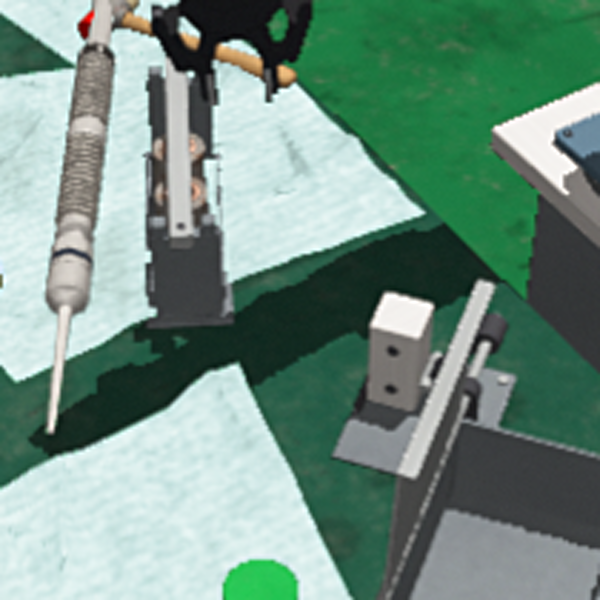

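Call:
apply_moves(
  rows="-5.5 13 0 5.5;-5.5 13 0 5.5;-5.5 13 0 5.5;-5.5 13 0 5.5;-5.5 13 0 5.5;-5.5 13 0 5.5;-5.5 13 0 5.5;-5.5 13 0 5.5;-5.5 13 0 5.5;-5.5 13 0 5.5;-5.5 13 0 5.5;-5.5 13 0 5.5",
  hand=76,
  squeeze=70,
)

```text
time_s: 49.1
tool_pos: [0.4497, 0.0998, 0.2633]
tcp_rot: [[0.773, 0.634, -0.01], [0.63, -0.77, -0.097], [-0.069, 0.069, -0.995]]
force: [-0.6, -0.2, -0.1]
gripper_width: 0.887
```

Call:
apply_moves(
  rows="0 0 0 0;0 0 0 0",
)

```text
time_s: 49.3
tool_pos: [0.4492, 0.1008, 0.2634]
tcp_rot: [[0.772, 0.635, -0.01], [0.632, -0.769, -0.097], [-0.069, 0.069, -0.995]]
force: [-0.1, -0.2, -0.1]
gripper_width: 0.891
```

Call:
apply_moves(
  rows="2 -1 -15 -1.7;0 0 -25 0;0 0 -25 0;0 0 -25 0;0 0 -20 0;0 0 0 0",
)

```text
time_s: 49.9
tool_pos: [0.4552, 0.0932, 0.1501]
tcp_rot: [[0.806, 0.592, -0.011], [0.588, -0.803, -0.099], [-0.068, 0.073, -0.995]]
force: [-0.5, -0.4, 0.4]
gripper_width: 0.891
```

Call:
apply_moves(
  rows="-3 7 0 1.3;0 0 -15 0;0 0 -15 0;0 0 -10 0;0 0 0 0",
)

```text
time_s: 50.4
tool_pos: [0.4544, 0.1, 0.1092]
tcp_rot: [[0.795, 0.607, -0.005], [0.604, -0.791, -0.099], [-0.064, 0.075, -0.995]]
force: [0.1, -0.2, 1.2]
gripper_width: 0.89
```

Call:
apply_moves(
  rows="-1.5 0.5 -8 0;0 0 -10 0;0 0 -10 0;0 0 -10 0;0 0 -5 0;0 0 0 0",
)

```text
time_s: 51.0
tool_pos: [0.4528, 0.1006, 0.0623]
tcp_rot: [[0.795, 0.607, -0.005], [0.604, -0.791, -0.099], [-0.064, 0.075, -0.995]]
force: [0.1, 0.5, 0.4]
gripper_width: 0.892
```

Call:
apply_moves(
  rows="0 0 0 0;0 0 0 0;0 0 0 0;0 0 0 0;0 0 0 0;0 0 0 0",
  hand=20,
)

```text
time_s: 51.6
tool_pos: [0.4535, 0.1012, 0.0632]
tcp_rot: [[0.794, 0.607, -0.004], [0.604, -0.791, -0.098], [-0.062, 0.076, -0.995]]
force: [0.7, 1.0, -2.0]
gripper_width: 0.533
```

Call:
apply_moves(
  rows="0 0 10 0;0 0 12 0;0 0 15 0;0 0 15 0;0 0 15 0;0 0 20 0;0 0 20 0;0 0 20 0;0 0 20 0;0 0 20 0;0 0 15 0;0 0 0 0",
)

```text
time_s: 52.8
tool_pos: [0.4489, 0.1026, 0.2636]
tcp_rot: [[0.792, 0.61, -0.002], [0.607, -0.789, -0.097], [-0.061, 0.076, -0.995]]
force: [0.1, -0.2, -6.7]
gripper_width: 0.528
```

Call:
apply_moves(
  rows="10 -20 0 0;10 -20 0 0;10 -20 0 0;10 -20 0 0;10 -20 0 0;0 0 0 0;0 0 -25 0;0 0 -25 0;0 0 -25 0;0 0 -25 0;0 0 -25 0;0 0 0 0",
)

```text
time_s: 54.0
tool_pos: [0.4904, 0.0041, 0.1331]
tcp_rot: [[0.787, 0.617, -0.009], [0.613, -0.784, -0.092], [-0.064, 0.067, -0.996]]
force: [-1.3, 0.0, -5.2]
gripper_width: 0.53
```

```bash
python3 s4.py blk scene 260 460 120 320; python3 -c "
from h import *
d=np.load('blk.npz')['d'];c=cam('scene')
X,uv=cloud(c,d);m=(abs(X[:,0]-.5)<.06)&(abs(X[:,1])<.06)&(X[:,2]>.02)
print(np.percentile(X[m],[1,50],axis=0))"
```

```text
54.0 [0.49040351 0.00413472 0.13306125] [-1.29617353  0.01029913 -5.19650599] 0.5299717798193458
[[ 0.44140077 -0.0219876   0.08574013]
 [ 0.50574791  0.03583002  0.4362816 ]]
```

View pics/blk.png

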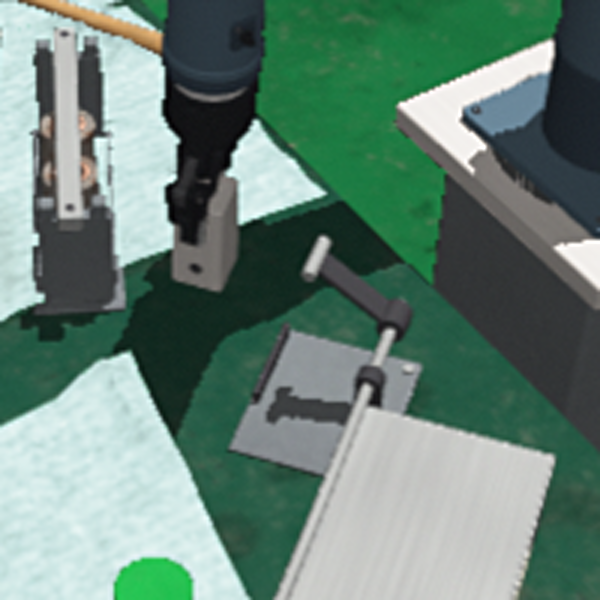

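Call:
apply_moves(
  rows="0 0 -15 0;0 0 -15 0;0 0 -15 0;0 0 -10 0;0 0 -8 0;0 0 -4 0;0 0 0 0",
)

```text
time_s: 54.75
tool_pos: [0.4941, 0.0055, 0.0652]
tcp_rot: [[0.788, 0.616, -0.001], [0.614, -0.784, -0.091], [-0.057, 0.071, -0.996]]
force: [-0.4, -0.6, -6.3]
gripper_width: 0.532
```

Call:
apply_moves(
  rows="0 0 -4 0;0 0 -4 0;0 0 -3 0;0 0 0 0",
)

```text
time_s: 55.15
tool_pos: [0.4972, 0.0038, 0.0597]
tcp_rot: [[0.789, 0.615, 0.004], [0.612, -0.785, -0.099], [-0.057, 0.08, -0.995]]
force: [0.6, -0.2, -5.9]
gripper_width: 0.534
```

Call:
apply_moves(
  rows="0 0 -4 0;0 0 -3 0;0 0 0 0",
)

```text
time_s: 55.45
tool_pos: [0.4991, 0.0031, 0.0594]
tcp_rot: [[0.789, 0.614, 0.009], [0.611, -0.784, -0.106], [-0.058, 0.089, -0.994]]
force: [0.3, -0.4, -5.9]
gripper_width: 0.531
```

Call:
apply_moves(
  rows="0 0 0 0;0 0 0 0;0 0 0 0;0 0 0 0;0 0 0 0",
  hand=58,
)

```text
time_s: 55.95
tool_pos: [0.5001, 0.0028, 0.0594]
tcp_rot: [[0.79, 0.613, 0.01], [0.611, -0.785, -0.106], [-0.057, 0.09, -0.994]]
force: [-1.1, -0.4, 0.5]
gripper_width: 0.683
```

Call:
apply_moves(
  rows="0 0 0 0;0 0 0 0;0 0 0 0;0 0 10 0;0 0 15 0;0 0 20 0;0 0 25 0;0 0 25 0;0 0 25 0;0 0 25 0;0 0 25 0;0 0 0 0",
  hand=80,
)

```text
time_s: 57.15
tool_pos: [0.5005, 0.005, 0.2454]
tcp_rot: [[0.788, 0.616, 0.017], [0.614, -0.782, -0.104], [-0.051, 0.093, -0.994]]
force: [1.2, -0.9, -1.1]
gripper_width: 0.939
```

Call:
apply_moves(
  rows="0 -15 25 0;0 -25 10 0;0 -25 0 0;0 -25 0 0;0 -25 0 0;0 -25 0 0;0 -25 0 0;0 -25 0 0;0 -25 0 0;0 -25 0 0;0 -25 0 0;0 0 0 0",
)

```text
time_s: 58.35
tool_pos: [0.4948, -0.2665, 0.2874]
tcp_rot: [[0.782, 0.622, 0.02], [0.621, -0.777, -0.104], [-0.049, 0.094, -0.994]]
force: [-0.3, 0.5, 0.3]
gripper_width: 0.934
```

```bash
cat > s8.py <<'E'
from h import *
s=arm.sense(); print(s['time_s'],s['tool_pos'],s['force'])
for n in ['scene','top']:
    c=cam(n); p,d=imaging.grab_frame(n); save(n+'end',p)
    for l,zt in [('block',.1),('grease_pot',.054),('tape_roll',.019),('flap_plate',.103),('bar',.127)]:
        for r in nets.trace(n,l)[:1]:
            P,_=cloud(c,d,r['mask']); T=P[abs(P[:,2]-zt)<.008]
            if len(T)<8: continue
            k=cv2.minAreaRect((T[:,:2]*1000).astype(np.float32))
            print(n,l,round(r['confidence'],2),np.round(k[0]),np.round(k[1]),round(k[2],1),'z',np.percentile(T[:,2],[5,50,95]).round(3))
i=cv2.imread('pics/sceneend.png')[100:400,180:480];cv2.imwrite('pics/end.png',cv2.resize(i,(600,600),interpolation=cv2.INTER_CUBIC))
E
python3 s8.py; python3 s7.py 118 13
```

```text
58.35 [ 0.49475894 -0.26650376  0.28741357] [-0.34942153  0.45629135  0.30154075]
scene block 0.97 [496.   7.] [51. 46.] 40.2 z [0.095 0.1   0.104]
scene grease_pot 0.73 [695. 259.] [63. 60.] 57.8 z [0.05  0.054 0.059]
scene tape_roll 0.77 [ 741. -239.] [85. 87.] 50.9 z [0.013 0.019 0.024]
scene flap_plate 0.66 [ 514. -180.] [250.  66.] 61.3 z [0.096 0.104 0.11 ]
scene bar 0.68 [ 517. -182.] [274.  22.] 61.8 z [0.123 0.128 0.132]
top block 0.57 [494.   4.] [45. 45.] 37.7 z [0.095 0.1   0.105]
top grease_pot 0.9 [693. 255.] [62. 62.] 67.7 z [0.049 0.054 0.06 ]
top tape_roll 0.77 [ 737. -242.] [83. 83.] 25.2 z [0.013 0.019 0.025]
top flap_plate 0.58 [465. 309.] [324. 170.] 39.1 z [0.098 0.103 0.109]
top bar 0.55 [ 518. -180.] [254.  24.] 61.4 z [0.122 0.127 0.132]
58.95 [ 0.4962 -0.2623  0.2876] [[0.779, 0.627, 0.022], [0.625, -0.774, -0.103], [-0.048, 0.094, -0.994]]
scene -140 168 x [-25.    1.6  24. ] y [-129.  -61.] z [121.9 127.9 131.8]
scene 60 235 x [-23.6   2.5  23.6] y [ 62. 138.] z [122.  127.1 131. ]
top -140 210 x [-24.1  -0.4  12.3] y [-119.  -62.] z [121.1 127.5 133.7]
top 60 298 x [-23.2   3.1  23.8] y [ 62. 134.] z [120.9 127.2 133.3]
```

View pics/end.png

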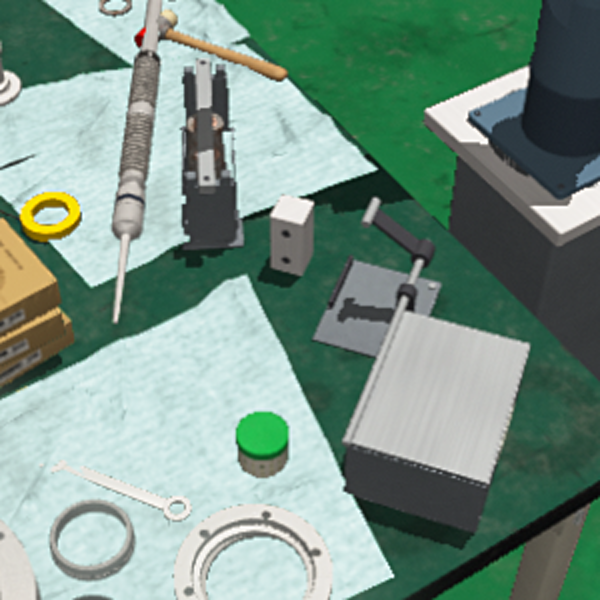

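Every item is in its final place. The bar is in both notches (top at z≈127 mm at each end), the block is upright at (495, 5) mm, the flap is shut, and the pot and tape have not moved.

```bash
python3 -c "
from plant import arm
print(arm.sign_off())"
```

```text
the job is handed in; nothing more can be done
None
```

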